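# Wedge a rocking bench controller

## Task

The grey controller box rocks because its foot under the yellow bumper is too short. Press the yellow bumper down with the fingertips to feel the box rock, let go, then push the orange wedge along the bench, thin end first, under that short foot until it just fills the gap, without shoving the box away, jacking it up, picking anything up or disturbing the bystanding things. Test by pressing down firmly on the yellow bumper again: the box must now stand level and not rock, and the program finishes while still holding that press.

Things in the scene. Friction and masses are not known exactly. Their poses are not given: they have to be found in the camera images.
- unit: Grey bench controller box, 3 kg, loose. Case 160 (x) x 200 (y) x 75 mm, underside 32 mm, top 107 mm above the bench, on round-nosed rubber feet 28 mm across at x = +-60, y = +-80 mm. Origin on the bench under the middle of the case; own -x is the black front panel (towards the robot), +y the side where the wedge lies, z up. It stands level on three feet; the one at x = -60, y = 80 is too short.
- bumper_top (a point): Centre of the top of the yellow round corner bumper, 36 mm across, 6 mm high, on top of the box straight above the short foot; 113 mm above the bench.
- foot_point (a point): Point on the bench straight below the middle of the short foot (28 mm across; its near edge lies 6 mm inside the case's +y side); axes as the box's. The foot ends 4 to 8 mm above the bench while the box stands level: this differs each time and is not told.
- wedge: Orange plastic wedge flat on the bench, loose, 0.12 kg, 130 mm long, 60 wide. Origin at the centre of its underside; own x points from the thick back (upright face 22 mm high at x = -65 mm) to the thin end (2 mm thick at x = 65); even slope. It slides with about 1 N; once it bears on the foot the push needed rises steeply, and past about 15 N the box is jacked up or shoved. It stays when let go.
- wedge_tip (a point): Middle of the wedge's thin edge, on the bench.
- bumper: The yellow bumper, fixed to the box; origin at the centre of its underside, 107 mm above the bench. About 2 to 3.5 N straight down on it rocks this corner of the box down by 4 to 8 mm until the short foot meets the bench; a quick press meets 5 to 10 N for a moment from the box's inertia before it gives. Let go, it rocks back.
- vial_1: Bystander, to be left alone: small sample vial, black cap, amber filling, 27 mm across, 50 tall. Origin at the centre of its underside.
- vial_2: Bystander, to be left alone: small sample vial, white cap, amber filling, 27 mm across, 50 tall. Origin at the centre of its underside.
- vial_3: Bystander, to be left alone: small empty clear sample vial, black cap, 27 mm across, 50 tall. Origin at the centre of its underside.
- blue_bin: Bystander, to be left alone: open blue plastic parts bin, 87x112x62 mm. Origin at the centre of its underside.
- test_cell: Bystander, to be left alone: bolted steel flow cell, 88x96x92 mm. Origin at the centre of its underside.
- wash_bottle: Bystander, to be left alone: white squeeze bottle with red top and bent spout, 62x94x190 mm. Origin at the centre of its underside.
Mind the look-alikes: they are no part of the job. Of the things that look like the wedge, the larger one is meant.

How it is judged (in metres and radians):
On the way, in this order (a step that is already met when the one before it is completed fails the run):
1. the yellow bumper is pressed down and the box rocks (contact force between the fingers and bumper above 1 N and angle between unit's own z axis and vertical above 0.015 rad), for 0.1 s.
2. let go: the box stands level again and the bumper is not touched (contact force between the fingers and unit below 0.1 N and angle between unit's own z axis and vertical below 0.01 rad), for 0.1 s.
3. the wedge is pushed with its thin end under the short foot (y of wedge_tip in the frame of foot_point below 0 m and x of wedge_tip in the frame of foot_point between -0.04 and 0.04 m), for 0.1 s.
At the end, for the whole second after the job is handed in: Fingers press the yellow bumper with over 4 N; under this press the box tilts less than 0.012 rad, bears on the wedge (over 1 N) and is within 15 mm of its start; the wedge lies flat, its thin edge past the foot's middle and under 40 mm aside; all at rest (all of step 3 and contact force between the fingers and bumper above 4 N and contact force between wedge and unit above 1 N and angle between unit's own z axis and vertical below 0.012 rad and linear speed of each of wedge, unit below 0.01 m/s and height (world z) of wedge below 0.004 m and distance of unit from where it was at the start of the episode below 0.015 m); the arm keeps its last pose, push and grip.
It fails at once if the wedge is lifted or tipped up (height (world z) of wedge above 0.012 m or angle between wedge's own z axis and vertical above 0.25 rad).
It fails at once if the box is shoved more than 20 mm, lifted or tipped over (distance of unit from where it was at the start of the episode above 0.02 m or angle between unit's own z axis and vertical above 0.2 rad).
It fails at once if a bystander is moved more than 30 mm (distance of any of vial_1, vial_2, vial_3, blue_bin, test_cell, wash_bottle from where it was at the start of the episode above 0.03 m).
It also fails if it takes over 58 s, if anything falls off the work surface, if the arm or the gripper's body presses on something with over 40 N, if the wrist force passes 120 N, or if a joint passes its speed limit or range.

## Robot

A 6-joint arm with a two-finger parallel gripper is mounted at the origin on the work surface; the furniture and walls round the work are solid. World frame = base frame: x ahead of the robot, y to its left, z up, the work surface at z = 0. Lengths are in mm, angles in degrees, forces in N, time in s.
With the tool pointing down it reaches from about 300 to 850 mm from the base axis. Payload 4.2 kg.
Tool frame: the origin (TCP) lies at the very end of the fingers, on their centre line; the grasp point (between the pads) lies 19 mm behind it (env.grip_point_offset is the distance from the TCP to the grasp point, in mm); z points along the fingers, y is the line along which they close (so a half turn about z gives the same grasp; the last joint's range is limited). The gripper opens to 91 mm and grips with 3 to 60 N. Pads are 32 mm wide; open, the fingers measure 118 mm over their backs; the gripper's body (76 mm by 178 mm) begins 60 mm behind the grasp point.
Start: joints at [-77.865, 18.312, 89.639, -0, 72.044, -1.146], TCP at [132.097, -559.637, 213.976] pointing down, gripper open.
Joint ranges: [-177.97, 177.97], [-48.28, 115.42], [12.27, 149.76], [-77.06, 257.06], [2.81, 150.46], [-146.56, 146.56]. Speed limits (degrees/s): [147.25, 147.25, 180, 180, 180, 180].

## Interface

Orientations are given as [roll, pitch, yaw] about the fixed x, y, z axes, in that order (R = Rz(yaw) Ry(pitch) Rx(roll)).
In Python, from workcell import env gives the robot as it stands. The module is installed in compiled form; this text tells all that it offers.
- The arm moves only by the tool arm_command, never from a script. Its argument "rows" is a list of rows, each an object with "delta_pos": the shift along the tool's x, y, z in mm, a list of three; "roll": the turn about the tool's z in units of 5 degrees (1.0 is 5 degrees); "jaw": the opening in per cent of the stroke, from 0 (shut) to 100 (fully open). A call has 1 to 20 rows; each row is the pose to reach, as a shift and turn from the pose commanded when the call began, along the tool's axes at that moment; what a row does not reach only later rows make up. A row lasts 1/12 s, in which the tool goes at most 41.7 mm and 7.16 degrees, less where a joint would pass 70% of its speed; a pose out of reach is approached as far as the arm can. A call with a gripper value outside its range is refused whole. The fingers move at their own pace and stop on an object; "squeeze" is the grip in N (left out, the last holds). Time passes only in rows, so rows that repeat a pose let the fingers close. It gives the time, the measured TCP pose, the force, the opening and the grip force at its end, in the units of the state.
- env.state(): the state, without advancing time (a new reading comes with each control period).
- env.grab_frame(name): name is "scene" or "top" or "wrist"; returns a dict with "img" (420x560x3 uint8, blue, green, red), "z_map" (420x560 float32, mm along the optical axis (not along the pixel's ray), 0 where there is no reading), "fov_y" (degrees; the focal length in pixels is half the picture's height over the tangent of half this angle, whatever the lens; pixels are square), "cx", "cy" (the principal point, pixels), "dist" ([k1, k2, p1, p2, k3] as OpenCV has them; the pictures are not rectified), "R" (3x3) and "t" (3): a world point X has camera coordinates R X + t; the wrist camera has in their place "T_tool_cam" (4x4, takes a point from camera to tool coordinates, whose origin is the TCP and whose axes are the flange's). Camera axes: x right, y down, z forward; pixel columns grow to the right and rows downward; lengths in mm; the calibration is good to about 2 mm. A picture is of the moment at which its call begins: read the wrist's pose just before it.
- env.job_done(): hands the job in; it is judged then, once.
The state is a dict: "time_s": time; "qpos": joint angles; "qvel": joint speeds; "effort": joint torques, N m; "ee_pos": TCP position; "ee_rot": TCP orientation; "force": force on the tool from outside, world axes, zero at the start; "torque": the same for the moment, N m; "gripper_width": finger opening in mm; "gripper_force": force on a finger pad.
Only numpy, scipy, OpenCV 4.12 (cv2) and the standard library are available. Lean on these libraries where they do the work, as an engineer would, in place of code of your own. Each camera call takes 0.05 s, during which the arm holds its last target. There are 200 camera calls.

## Working session

There is one attempt and no reset: what is moved stays moved. The work goes in short steps, Python scripts to look and compute and a tool call to move; the robot and the scene stay as the last step left them, time stands still between calls to the robot, and variables do not carry over. Pictures are saved under pics/ and viewed, at most 10 in all, crops included, and the job is handed in when it is done.

Besides the shell and the picture viewer there is one more tool, called after ">>>" as name(argument=value, ...), one argument or row to a line, values as JSON. arm_command: Moves the arm, as the interface text tells. Its arguments: {"type":"object","properties":{"rows":{"type":"array"},"squeeze":{"type":"number"}},"required":["rows"]}

```bash
mkdir -p pics; cat > h.py <<'E'
import numpy as np, cv2
from workcell import env
def K(f):
    F=210/np.tan(np.radians(f["fov_y"])/2); return np.array([[F,0,f["cx"]],[0,F,f["cy"]],[0,0,1.]])
def Rt(f,s=None):
    if "R" in f: return np.array(f["R"]),np.array(f["t"]).ravel()
    from scipy.spatial.transform import Rotation as Ro
    T=np.eye(4);T[:3,:3]=Ro.from_euler('xyz',s["ee_rot"],degrees=True).as_matrix();T[:3,3]=s["ee_pos"]
    M=np.linalg.inv(T@np.array(f["T_tool_cam"])); return M[:3,:3],M[:3,3]
def plane(f,px,z,s=None):
    R,t=Rt(f,s); n=cv2.undistortPoints(np.float64(px).reshape(-1,1,2),K(f),np.float64(f["dist"])).reshape(-1,2)
    d=np.c_[n,np.ones(len(n))]@R; c=-R.T@t
    return c+d*((z-c[2])/d[:,2])[:,None]
def cloud(f,m,s=None):
    v,u=np.nonzero(m&(f["z_map"]>0)); R,t=Rt(f,s)
    n=cv2.undistortPoints(np.float64(np.c_[u,v]).reshape(-1,1,2),K(f),np.float64(f["dist"])).reshape(-1,2)
    return ((np.c_[n,np.ones(len(n))]*f["z_map"][v,u][:,None])-t)@R
E
python3 - <<'E'
from h import *
s=env.state();print(s)
for n in("scene","top"):
    f=env.grab_frame(n);np.save(f"{n}.npy",f,allow_pickle=True);cv2.imwrite(f"pics/{n}0.png",f["img"])
    hsv=cv2.cvtColor(f["img"],cv2.COLOR_BGR2HSV)
    for c,lo,hi in(("orange",(5,130,80),(18,255,255)),("yellow",(22,120,80),(34,255,255))):
        m=cv2.inRange(hsv,lo,hi);k,l,st,ce=cv2.connectedComponentsWithStats(m)
        for i in range(1,k):
            if st[i,4]>30:
                P=cloud(f,l==i);print(n,c,st[i],ce[i].round(),np.median(P,0).round() if len(P) else 0, P.min(0).round(),P.max(0).round())
E
```

```text
{'time_s': 0.0, 'qpos': array([-7.78653460e+01,  1.83518195e+01,  8.97030669e+01,  1.98509300e-04,
        7.20430700e+01, -1.14584856e+00]), 'qvel': array([-0.05538969,  0.02756389, -0.06115156, -0.02191092,  0.00063889,
       -0.03353755]), 'effort': array([-2.22975104e-03, -4.12460768e+01, -2.31972116e+01,  7.27452664e-02,
        4.57422389e-02, -1.64772214e-04]), 'ee_pos': array([ 131.99116628, -559.1595748 ,  213.14110416]), 'ee_rot': array([-1.79902067e+02, -2.14757871e-03,  1.32804393e+01]), 'force': array([-0.1069386 , -0.76029327,  0.41457958]), 'torque': array([0.00892096, 0.01532798, 0.01457792]), 'gripper_force': 0.0, 'gripper_width': 91.06914356958902}
scene orange [214 217  46  20 822] [236. 227.] [462. 195.   9.] [428. 122.  -7.] [521. 258.  24.]
scene yellow [282 200  14  10 100] [289. 204.] [436.  44. 110.] [415.  25.  98.] [463.  61. 116.]
scene yellow [190 353   7  23 142] [193. 364.] [ -0. 319. 127.] [-24. 313. 123.] [ 26. 326. 131.]
top orange [379 192  30  33 488] [394. 208.] [ 469. -244.    8.] [ 422. -288.   -6.] [ 519. -198.   20.]
top orange [220 194  47  25 922] [243. 206.] [468. 194.  12.] [435. 127.  -4.] [504. 257.  27.]
top yellow [288 207  13  13 127] [294. 213.] [438.  47. 111.] [422.  31. 102.] [455.  63. 118.]
top yellow [184 370   4  18  60] [185. 378.] [  8. 321. 127.] [-17. 316. 124.] [ 27. 325. 132.]
```

```bash
python3 - <<'E'
import cv2
a=cv2.imread('pics/top0.png')[110:330,150:450];cv2.imwrite('pics/topc.png',cv2.resize(a,None,fx=2.66,fy=2.66,interpolation=2))
E
```

```text
(no output)
```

View pics/topc.png

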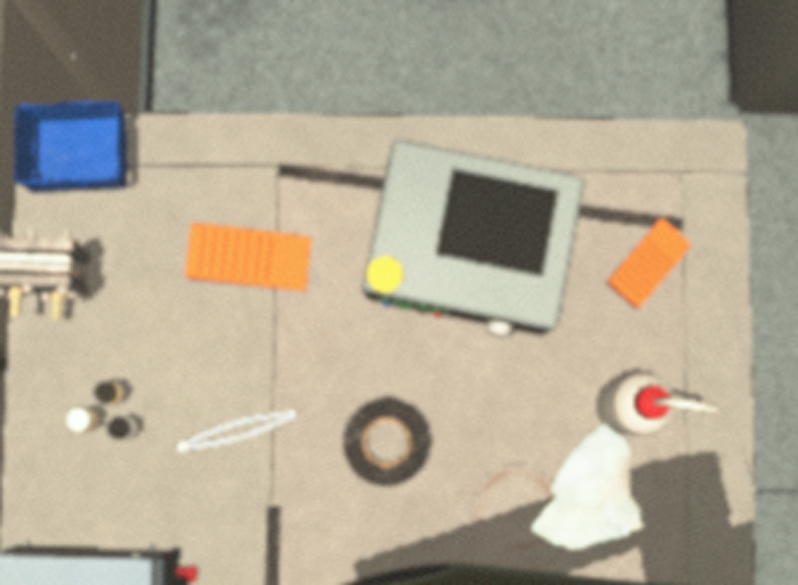

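View pics/scene0.png

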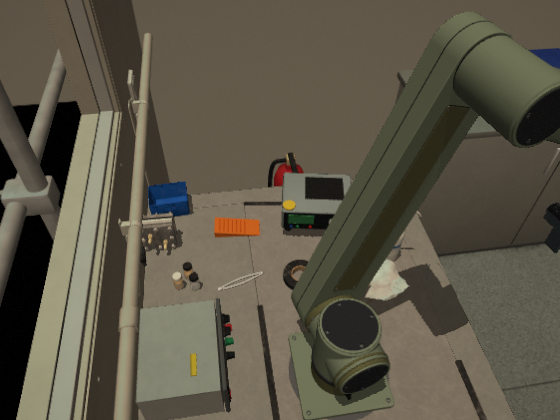

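Top view crop: yellow bumper at full-image (294,213). There are two orange wedge-like things, the larger ribbed one at (243,206) on the box's bumper side and a smaller one at (394,208). The larger one is meant, since the text says the larger and +y side. Next I measure headings and which end is thin.

```bash
cat > m.py <<'E'
from h import *
def fitrect(P):
    (c,wh,a)=cv2.minAreaRect(np.float32(P[:,:2])); b=cv2.boxPoints((c,wh,a)); e=b[1]-b[0],b[2]-b[1]
    e=sorted(e,key=lambda q:-np.hypot(*q)); return np.array(c),[float(np.hypot(*q)) for q in e],np.degrees(np.arctan2(e[0][1],e[0][0]))
E
python3 - <<'E'
from m import *
f=np.load("top.npy",allow_pickle=True).item();print(f["t"],(-np.array(f["R"]).T@np.array(f["t"]).ravel()).round())
hsv=cv2.cvtColor(f["img"],cv2.COLOR_BGR2HSV)
m=cv2.inRange(hsv,(5,130,80),(18,255,255));m[:,320:]=0
P=cloud(f,m>0); print("wedge",fitrect(P))
for y in range(125,265,15):
    q=P[abs(P[:,1]-y)<8]; print(y,q[:,0].mean().round(),q[:,2].mean().round(1),len(q))
c=cv2.findContours(m,0,2)[0];c=max(c,key=cv2.contourArea)
print("wedge z10",fitrect(plane(f,c.reshape(-1,2),8)))
m=np.zeros(m.shape,bool);m[150:250,270:380]=1
P=cloud(f,m);P=P[(P[:,2]>95)&(P[:,2]<120)];print("box",fitrect(P),np.median(P[:,2]))
w=env.grab_frame("wrist");print(np.array(w["T_tool_cam"]).round(2),w["fov_y"])
E
```

```text
[  72.62725243  459.65599947 1290.71364518] [ 282.   69. 1341.]
wedge (array([316.26818848, 205.20666504]), [369.1749267578125, 128.8213348388672], np.float32(-4.6852813))
125 470.0 2.7 34
140 465.0 3.4 114
155 466.0 6.0 103
170 466.0 8.7 114
185 468.0 10.8 120
200 470.0 12.9 119
215 471.0 15.5 115
230 470.0 18.1 117
245 471.0 20.2 125
260 468.0 20.3 30
wedge z10 (array([469.33834839, 193.22265625]), [130.78408813476562, 60.16597366333008], np.float32(84.45825))
box (array([480.64663696, -43.2506485 ]), [198.58761596679688, 162.9167938232422], np.float32(79.187485)) 106.28089034444571
[[   0.     -0.96   -0.28   78.91]
 [   1.      0.      0.      0.77]
 [  -0.     -0.28    0.96 -171.43]
 [   0.      0.      0.      1.  ]] 65.2290458944945
```

The thin end faces the box (height rises from 3 to 20 mm away from it). Box heading is 79.2°, wedge heading 84.5°, and the foot is near (437,47). Moving over the bumper.

>>> arm_command(
  rows=[
    {"delta_pos": [0, 0, -40], "roll": 0, "jaw": 0},
    {"delta_pos": [0, 0, -70], "roll": 0, "jaw": 0},
    {"delta_pos": [437, -520, -70], "roll": -13.2, "jaw": 0},
    {"delta_pos": [437, -520, -70], "roll": -13.2, "jaw": 0},
    {"delta_pos": [437, -520, -70], "roll": -13.2, "jaw": 0},
    {"delta_pos": [437, -520, -70], "roll": -13.2, "jaw": 0},
    {"delta_pos": [437, -520, -70], "roll": -13.2, "jaw": 0},
    {"delta_pos": [437, -520, -70], "roll": -13.2, "jaw": 0},
    {"delta_pos": [437, -520, -70], "roll": -13.2, "jaw": 0},
    {"delta_pos": [437, -520, -70], "roll": -13.2, "jaw": 0},
    {"delta_pos": [437, -520, -70], "roll": -13.2, "jaw": 0},
    {"delta_pos": [437, -520, -70], "roll": -13.2, "jaw": 0},
    {"delta_pos": [437, -520, -70], "roll": -13.2, "jaw": 0},
    {"delta_pos": [437, -520, -70], "roll": -13.2, "jaw": 0},
    {"delta_pos": [437, -520, -70], "roll": -13.2, "jaw": 0},
    {"delta_pos": [437, -520, -70], "roll": -13.2, "jaw": 0},
    {"delta_pos": [437, -520, -70], "roll": -13.2, "jaw": 0},
    {"delta_pos": [437, -520, -70], "roll": -13.2, "jaw": 0},
    {"delta_pos": [437, -520, -70], "roll": -13.2, "jaw": 0},
    {"delta_pos": [437, -520, -70], "roll": -13.2, "jaw": 0},
  ],
  squeeze=10,
)

```text
time_s: 1.82
ee_pos: [438.8, 49.3, 283.3]
ee_rot: [-179.9, -0.0, 79.6]
force: [0.6, -1.4, -0.2]
gripper_width: 0.7
gripper_force: 0.0
```

```bash
python3 - <<'E'
from m import *
s=env.state();f=env.grab_frame("wrist");cv2.imwrite("pics/w1.png",f["img"])
print(s["ee_pos"],s["ee_rot"],s["force"])
hsv=cv2.cvtColor(f["img"],cv2.COLOR_BGR2HSV)
for n,lo,hi,z in(("o",(5,130,80),(18,255,255),8),("y",(22,120,80),(34,255,255),113)):
    c=cv2.findContours(cv2.inRange(hsv,lo,hi),0,2)[0];c=max(c,key=cv2.contourArea)
    m=np.zeros(hsv.shape[:2],np.uint8);cv2.drawContours(m,[c],-1,1,-1);P=cloud(f,m>0,s)
    print(n,c.reshape(-1,2).mean(0),P.mean(0).round(1),fitrect(plane(f,c.reshape(-1,2),z,s)))
    if n=="y":
        print("depth z",np.median(P[:,2]));M=cv2.moments(c);print(plane(f,[[M["m10"]/M["m00"],M["m01"]/M["m00"]]],113,s))
# box side edge via depth
P=cloud(f,f["z_map"]>0,s);q=P[(P[:,2]>100)&(P[:,2]<116)&(P[:,0]>380)&(P[:,0]<600)];print(fitrect(q))
E
```

```text
[438.82090886  49.2884726  283.31923618] [-1.79945446e+02 -9.90343947e-03  7.95515538e+01] [ 0.58635457 -1.37113529 -0.19842423]
o [277.51724138  62.13793103] [465.4 190.6  12.8] (array([466.19073486, 189.48986816]), [130.2919464111328, 62.095863342285156], np.float32(85.38142))
y [277.2   186.525] [435.8  52.1 112.8] (array([436.33856201,  52.53009796]), [34.434791564941406, 18.177160263061523], np.float32(0.2553759))
depth z 112.85224441599904
[[435.70506051  52.21370352 113.        ]]
(array([479.1451416 , -44.81526184]), [198.5159149169922, 161.64378356933594], np.float32(78.995575))
```

View pics/w1.png

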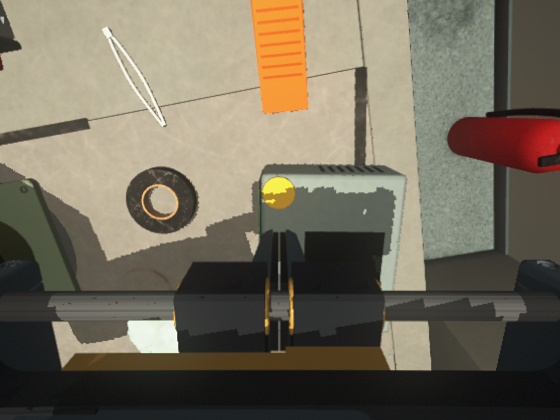

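The wrist view shows the bumper at (278,193), the wedge at (278,62) with its thin end towards the box, and the closed fingertips at about (280,240). Now the descent to just above the bumper.

>>> arm_command(
  rows=[
    {"delta_pos": [-3, -1.5, 40], "roll": 0, "jaw": 0},
    {"delta_pos": [-3, -1.5, 80], "roll": 0, "jaw": 0},
    {"delta_pos": [-3, -1.5, 115], "roll": 0, "jaw": 0},
    {"delta_pos": [-3, -1.5, 145], "roll": 0, "jaw": 0},
    {"delta_pos": [-3, -1.5, 160], "roll": 0, "jaw": 0},
    {"delta_pos": [-3, -1.5, 163], "roll": 0, "jaw": 0},
    {"delta_pos": [-3, -1.5, 163], "roll": 0, "jaw": 0},
    {"delta_pos": [-3, -1.5, 163], "roll": 0, "jaw": 0},
  ],
)

```text
time_s: 2.53
ee_pos: [436.5, 43.3, 122.0]
ee_rot: [179.9, -0.0, 79.2]
force: [0.8, 1.0, 0.6]
gripper_width: 0.4
gripper_force: 0.0
```

>>> arm_command(
  rows=[
    {"delta_pos": [0, 0, 2], "roll": 0, "jaw": 0},
    {"delta_pos": [0, 0, 3], "roll": 0, "jaw": 0},
    {"delta_pos": [0, 0, 4], "roll": 0, "jaw": 0},
    {"delta_pos": [0, 0, 5], "roll": 0, "jaw": 0},
    {"delta_pos": [0, 0, 6], "roll": 0, "jaw": 0},
    {"delta_pos": [0, 0, 7], "roll": 0, "jaw": 0},
    {"delta_pos": [0, 0, 8], "roll": 0, "jaw": 0},
    {"delta_pos": [0, 0, 9], "roll": 0, "jaw": 0},
    {"delta_pos": [0, 0, 9], "roll": 0, "jaw": 0},
    {"delta_pos": [0, 0, 9], "roll": 0, "jaw": 0},
  ],
)

```text
time_s: 3.37
ee_pos: [435.8, 44.5, 112.2]
ee_rot: [-180.0, -0.0, 79.3]
force: [-1.7, 1.3, 5.6]
gripper_width: 0.7
gripper_force: 2.6
```

>>> arm_command(
  rows=[
    {"delta_pos": [0, 0, 1], "roll": 0, "jaw": 0},
    {"delta_pos": [0, 0, 2], "roll": 0, "jaw": 0},
    {"delta_pos": [0, 0, 3], "roll": 0, "jaw": 0},
    {"delta_pos": [0, 0, 3], "roll": 0, "jaw": 0},
    {"delta_pos": [0, 0, 3], "roll": 0, "jaw": 0},
    {"delta_pos": [0, 0, 3], "roll": 0, "jaw": 0},
  ],
)

```text
time_s: 3.87
ee_pos: [434.3, 46.0, 110.0]
ee_rot: [-179.8, -0.2, 79.2]
force: [-6.5, 7.7, 14.9]
gripper_width: 0.7
gripper_force: 7.4
```

```bash
cat > tilt.py <<'E'
from m import *
s=env.state();print(s["ee_pos"],s["force"])
f=env.grab_frame("top")
def nrm(f):
    m=np.zeros(f["z_map"].shape,bool);m[150:250,270:380]=1
    P=cloud(f,m);P=P[(P[:,2]>95)&(P[:,2]<111)];P=P[(np.abs(P[:,:2]-[480,-43])<[55,75]).all(1)]
    for _ in range(4):
        c=np.linalg.lstsq(np.c_[P[:,:2]-[480,-43],np.ones(len(P))],P[:,2],rcond=None)[0];r=P[:,2]-np.c_[P[:,:2]-[480,-43],np.ones(len(P))]@c;P=P[abs(r)<3]
    m=np.zeros(f["z_map"].shape,bool);m[150:250,270:380]=1
    Q=cloud(f,m);Q=Q[(Q[:,2]>95)&(Q[:,2]<120)]
    return c,len(P),fitrect(Q)
print(nrm(np.load("top.npy",allow_pickle=True).item()));print(nrm(f))
E
python3 tilt.py
```

```text
[434.32490123  46.01366973 109.98100897] [-6.46323889  7.6747387  14.93760882]
(array([ 7.62474359e-03, -6.08404034e-03,  1.06562983e+02]), 1714, (array([480.64663696, -43.2506485 ]), [198.58761596679688, 162.9167938232422], np.float32(79.187485)))
(array([ 2.21706571e-02, -2.50755171e-02,  1.06143797e+02]), 781, (array([479.64849854, -41.60817719]), [198.0302276611328, 162.119140625], np.float32(78.774734)))
```

The box has rocked about 0.024 rad. I'll follow its outward roll and press slightly further, so that step 1 is safely met.

>>> arm_command(
  rows=[
    {"delta_pos": [1, -1, 0.5], "roll": 0, "jaw": 0},
    {"delta_pos": [1.5, -1.5, 1], "roll": 0, "jaw": 0},
    {"delta_pos": [2, -2, 1.5], "roll": 0, "jaw": 0},
    {"delta_pos": [2, -2, 1.5], "roll": 0, "jaw": 0},
    {"delta_pos": [2, -2, 1.5], "roll": 0, "jaw": 0},
  ],
)

```text
time_s: 4.33
ee_pos: [432.8, 47.8, 108.1]
ee_rot: [-179.8, -0.1, 79.2]
force: [-5.2, 6.7, 10.1]
gripper_width: 0.6
gripper_force: 5.7
```

```bash
python3 tilt.py | sed '2d'
```

```text
[432.75406578  47.80340217 108.05005781] [-5.17688376  6.74034666 10.08860402]
(array([ 2.75868033e-02, -3.19403878e-02,  1.06408655e+02]), 765, (array([478.42108154, -40.13366699]), [198.60174560546875, 162.02638244628906], np.float32(78.91761)))
```

>>> arm_command(
  rows=[
    {"delta_pos": [0, 0, -5], "roll": 0, "jaw": 0},
    {"delta_pos": [0, 0, -15], "roll": 0, "jaw": 0},
    {"delta_pos": [0, 0, -35], "roll": 0, "jaw": 0},
    {"delta_pos": [0, 0, -60], "roll": 0, "jaw": 0},
    {"delta_pos": [0, 0, -60], "roll": 0, "jaw": 0},
    {"delta_pos": [0, 0, -60], "roll": 0, "jaw": 0},
  ],
)

```text
time_s: 4.88
ee_pos: [435.5, 46.3, 168.4]
ee_rot: [179.8, -0.0, 79.3]
force: [-0.6, 0.6, -0.4]
gripper_width: 0.6
gripper_force: 0.0
```

```bash
python3 tilt.py; python3 - <<'E'
from m import *
f=np.load("top.npy",allow_pickle=True).item()
P=cloud(f,f["z_map"]>0);q=P[(P[:,2]>30)&(P[:,1]>225)&(P[:,1]<420)&(P[:,0]>250)&(P[:,0]<650)]
for x in range(260,650,30):
    r=q[abs(q[:,0]-x)<15]
    if len(r): print(x,len(r),r[:,1].min().round(),r[:,2].max().round())
E
```

```text
[435.46140307  46.3219284  168.42390198] [-0.62123808  0.62092988 -0.42881866]
(array([ 7.62474359e-03, -6.08404034e-03,  1.06562983e+02]), 1714, (array([480.64663696, -43.2506485 ]), [198.58761596679688, 162.9167938232422], np.float32(79.187485)))
(array([ 1.24033930e-02, -5.34577962e-03,  1.06595020e+02]), 737, (array([481.00485229, -44.57471466]), [196.7789306640625, 162.75755310058594], np.float32(79.36801)))
260 14 314.0 51.0
290 143 308.0 56.0
320 79 324.0 211.0
410 99 367.0 97.0
440 246 363.0 96.0
470 173 365.0 98.0
530 100 328.0 67.0
560 21 328.0 67.0
590 27 330.0 62.0
620 130 332.0 67.0
```

>>> arm_command(
  rows=[
    {"delta_pos": [40, 0, -10], "roll": 0, "jaw": 33},
    {"delta_pos": [80, 0, -10], "roll": 0, "jaw": 33},
    {"delta_pos": [120, 0, -10], "roll": 0, "jaw": 33},
    {"delta_pos": [160, 0, -10], "roll": 0, "jaw": 33},
    {"delta_pos": [200, 0, -10], "roll": 0, "jaw": 33},
    {"delta_pos": [230, 0, -10], "roll": 0, "jaw": 33},
    {"delta_pos": [242, 0, -10], "roll": 0, "jaw": 33},
    {"delta_pos": [242, 0, -10], "roll": 0, "jaw": 33},
    {"delta_pos": [242, 0, 20], "roll": 0, "jaw": 33},
    {"delta_pos": [242, 0, 60], "roll": 0, "jaw": 33},
    {"delta_pos": [242, 0, 90], "roll": 0, "jaw": 33},
    {"delta_pos": [242, 0, 115], "roll": 0, "jaw": 33},
    {"delta_pos": [242, 0, 115], "roll": 0, "jaw": 33},
    {"delta_pos": [242, 0, 115], "roll": 0, "jaw": 33},
  ],
)

```text
time_s: 6.1
ee_pos: [478.2, 282.3, 51.3]
ee_rot: [-179.8, 0.2, 79.2]
force: [-0.3, 0.4, 0.3]
gripper_width: 30.2
gripper_force: 0.0
```

```bash
python3 - <<'E'
from m import *
f=env.grab_frame("top");s=env.state();print(s["ee_pos"])
a=f["img"][150:270,180:340];cv2.imwrite("pics/t2.png",cv2.resize(a,None,fx=4,fy=4,interpolation=2))
E
```

```text
[479.64986855 283.3064464   52.95084679]
```

View pics/t2.png

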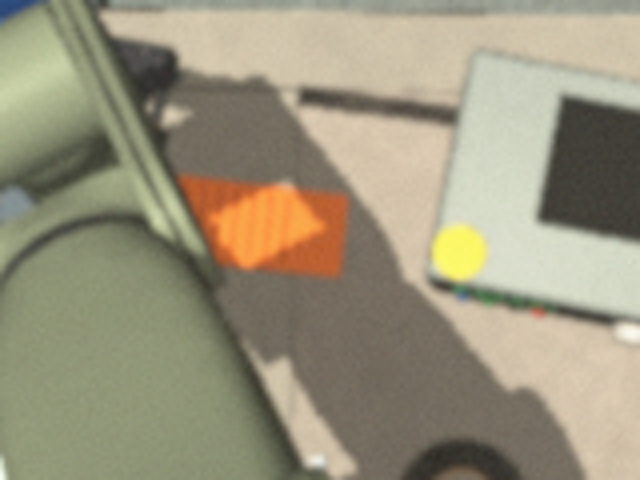

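The crop shows the wedge at (270,225), partly in the arm's shadow, still lying ahead of the box's bumper at (460,250), with the fingers behind it. Now down and push.

>>> arm_command(
  rows=[
    {"delta_pos": [0, 0, 20], "roll": 0, "jaw": 33},
    {"delta_pos": [0, 0, 35], "roll": 0, "jaw": 33},
    {"delta_pos": [0, 0, 43], "roll": 0, "jaw": 33},
    {"delta_pos": [0, 0, 43], "roll": 0, "jaw": 33},
    {"delta_pos": [0, 0, 43], "roll": 0, "jaw": 33},
  ],
)

```text
time_s: 6.57
ee_pos: [480.1, 284.5, 10.6]
ee_rot: [179.9, -0.1, 79.3]
force: [0.6, -0.5, -0.1]
gripper_width: 30.1
gripper_force: 0.0
```

>>> arm_command(
  rows=[
    {"delta_pos": [-4, 0, 0], "roll": 0, "jaw": 33},
    {"delta_pos": [-8, 0, 0], "roll": 0, "jaw": 33},
    {"delta_pos": [-12, 0, 0], "roll": 0, "jaw": 33},
    {"delta_pos": [-16, 0, 0], "roll": 0, "jaw": 33},
    {"delta_pos": [-20, 0, 0], "roll": 0, "jaw": 33},
    {"delta_pos": [-24, 0, 0], "roll": 0, "jaw": 33},
    {"delta_pos": [-28, 0, 0], "roll": 0, "jaw": 33},
    {"delta_pos": [-32, 0, 0], "roll": 0, "jaw": 33},
    {"delta_pos": [-36, 0, 0], "roll": 0, "jaw": 33},
    {"delta_pos": [-40, 0, 0], "roll": 0, "jaw": 33},
    {"delta_pos": [-44, 0, 0], "roll": 0, "jaw": 33},
    {"delta_pos": [-48, 0, 0], "roll": 0, "jaw": 33},
    {"delta_pos": [-52, 0, 0], "roll": 0, "jaw": 33},
    {"delta_pos": [-56, 0, 0], "roll": 0, "jaw": 33},
    {"delta_pos": [-60, 0, 0], "roll": 0, "jaw": 33},
    {"delta_pos": [-60, 0, 0], "roll": 0, "jaw": 33},
  ],
)

```text
time_s: 7.9
ee_pos: [467.7, 224.3, 9.3]
ee_rot: [-180.0, 0.1, 79.3]
force: [-0.1, -0.7, -0.3]
gripper_width: 30.1
gripper_force: 0.0
```

```bash
cat > wl.py <<'E'
from m import *
import sys
s=env.state();f=env.grab_frame("wrist");print(s["ee_pos"],s["force"])
hsv=cv2.cvtColor(f["img"],cv2.COLOR_BGR2HSV)
m=cv2.inRange(hsv,(3,130,50),(18,255,255));c=cv2.findContours(m,0,2)[0];c=max(c,key=cv2.contourArea)
P=cloud(f,m>0,s);P=P[(P[:,2]<35)&(P[:,2]>-8)];print("wedge",fitrect(P),P[:,1].min(),cv2.boundingRect(c))
if len(sys.argv)>1: cv2.imwrite(sys.argv[1],f["img"])
E
python3 wl.py pics/w3.png
```

```text
[467.65235481 224.3390219    9.26720098] [-0.08703183 -0.70089911 -0.2735027 ]
wedge (array([502.62518311, 174.90664673]), [135.675048828125, 51.2379150390625], np.float32(-16.552729)) 131.02263936389468 (127, 320, 329, 51)
```

View pics/w3.png

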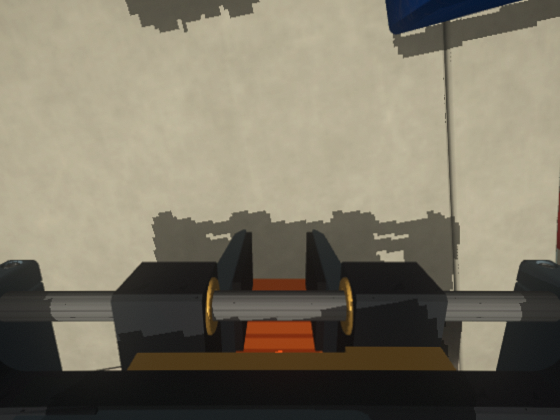

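The wrist view shows the wedge's back between the fingers at (280,320), centred and flush. The thin end is hidden, so I check it in the fixed cameras.

```bash
cat > tl.py <<'E'
from m import *
import sys
s=env.state();print(s["ee_pos"],s["force"])
foot=np.array([436.5,46.5]);by=np.array([.187,.982]);bx=np.array([.982,-.187])
for n in("top","scene"):
    f=env.grab_frame(n)
    hsv=cv2.cvtColor(f["img"],cv2.COLOR_BGR2HSV);m=cv2.inRange(hsv,(2,130,50),(18,255,255));m[:,330:]=0;m[:150]=0;m[270:]=0
    k,l,st,ce=cv2.connectedComponentsWithStats(m)
    m=(np.isin(l,[i for i in range(1,k) if st[i,4]>25])).astype(np.uint8)
    v,u=np.nonzero(m);W=plane(f,np.c_[u,v],6)[:,:2]-foot;A=np.c_[W@bx,W@by];o=np.argsort(A[:,1])[:12]
    print(n,len(A),"footframe y min",A[:,1].min().round(1),"x of tip edge",A[A[:,1]<A[:,1].min()+8][:,0].min().round(1),A[A[:,1]<A[:,1].min()+8][:,0].max().round(1),fitrect(W))
    if len(sys.argv)>1: cv2.imwrite(f"pics/{sys.argv[1]}_{n}.png",cv2.resize(f["img"][150:270,180:340],None,fx=4,fy=4,interpolation=2))
E
python3 tl.py p1
```

```text
[467.68966168 224.59004378   9.23898177] [ 0.55901975 -0.36485395 -0.45011788]
top 612 footframe y min 33.6 x of tip edge -31.3 25.4 (array([14.53880119, 82.49071503]), [100.53800201416016, 61.95413589477539], np.float32(78.670364))
scene 32 footframe y min 147.9 x of tip edge -41.4 -18.9 (array([  1.22705746, 157.58140564]), [27.026599884033203, 11.471270561218262], np.float32(-4.9811153))
```

View pics/p1_top.png

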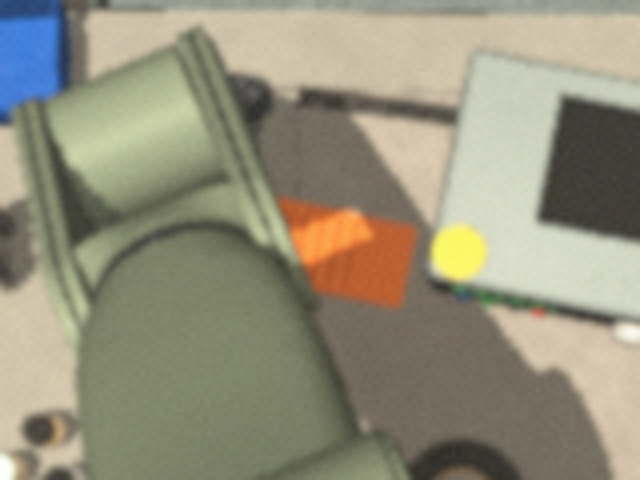

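The top view shows the wedge parallel to the box, thin edge at (410,268), 34 mm short of the foot's middle and about 3 mm off its centre line. Continuing slower.

>>> arm_command(
  rows=[
    {"delta_pos": [-3, 0, 0], "roll": 0, "jaw": 33},
    {"delta_pos": [-6, 0, 0], "roll": 0, "jaw": 33},
    {"delta_pos": [-9, 0, 0], "roll": 0, "jaw": 33},
    {"delta_pos": [-12, 0, 0], "roll": 0, "jaw": 33},
    {"delta_pos": [-15, 0, 0], "roll": 0, "jaw": 33},
    {"delta_pos": [-18, 0, 0], "roll": 0, "jaw": 33},
    {"delta_pos": [-21, 0, 0], "roll": 0, "jaw": 33},
    {"delta_pos": [-24, 0, 0], "roll": 0, "jaw": 33},
    {"delta_pos": [-27, 0, 0], "roll": 0, "jaw": 33},
    {"delta_pos": [-30, 0, 0], "roll": 0, "jaw": 33},
    {"delta_pos": [-33, 0, 0], "roll": 0, "jaw": 33},
    {"delta_pos": [-36, 0, 0], "roll": 0, "jaw": 33},
    {"delta_pos": [-39, 0, 0], "roll": 0, "jaw": 33},
    {"delta_pos": [-42, 0, 0], "roll": 0, "jaw": 33},
    {"delta_pos": [-42, 0, 0], "roll": 0, "jaw": 33},
    {"delta_pos": [-42, 0, 0], "roll": 0, "jaw": 33},
  ],
)

```text
time_s: 9.38
ee_pos: [460.3, 183.8, 9.5]
ee_rot: [-180.0, 0.0, 79.3]
force: [-0.8, -0.8, -1.1]
gripper_width: 30.1
gripper_force: 0.0
```

>>> arm_command(
  rows=[
    {"delta_pos": [-1, 0, 0], "roll": 0, "jaw": 33},
    {"delta_pos": [-2, 0, 0], "roll": 0, "jaw": 33},
    {"delta_pos": [-3, 0, 0], "roll": 0, "jaw": 33},
    {"delta_pos": [-4, 0, 0], "roll": 0, "jaw": 33},
    {"delta_pos": [-4, 0, 0], "roll": 0, "jaw": 33},
    {"delta_pos": [-4, 0, 0], "roll": 0, "jaw": 33},
  ],
)

```text
time_s: 9.88
ee_pos: [459.7, 180.0, 9.4]
ee_rot: [180.0, 0.0, 79.3]
force: [-0.1, -0.3, 0.0]
gripper_width: 29.9
gripper_force: 0.1
```

>>> arm_command(
  rows=[
    {"delta_pos": [-1, 0, 0], "roll": 0, "jaw": 33},
    {"delta_pos": [-2, 0, 0], "roll": 0, "jaw": 33},
    {"delta_pos": [-3, 0, 0], "roll": 0, "jaw": 33},
    {"delta_pos": [-3, 0, 0], "roll": 0, "jaw": 33},
    {"delta_pos": [-3, 0, 0], "roll": 0, "jaw": 33},
  ],
)

```text
time_s: 10.3
ee_pos: [459.0, 177.0, 9.4]
ee_rot: [-180.0, 0.0, 79.3]
force: [0.2, -0.7, -0.2]
gripper_width: 30.0
gripper_force: 0.1
```

>>> arm_command(
  rows=[
    {"delta_pos": [-1, 0, 0], "roll": 0, "jaw": 33},
    {"delta_pos": [-2, 0, 0], "roll": 0, "jaw": 33},
    {"delta_pos": [-3, 0, 0], "roll": 0, "jaw": 33},
    {"delta_pos": [-3, 0, 0], "roll": 0, "jaw": 33},
    {"delta_pos": [-3, 0, 0], "roll": 0, "jaw": 33},
  ],
)

```text
time_s: 10.72
ee_pos: [458.4, 174.0, 9.4]
ee_rot: [-180.0, 0.0, 79.3]
force: [-0.5, -0.1, 0.0]
gripper_width: 30.0
gripper_force: 0.0
```

>>> arm_command(
  rows=[
    {"delta_pos": [-1, 0, 0], "roll": 0, "jaw": 33},
    {"delta_pos": [-2, 0, 0], "roll": 0, "jaw": 33},
    {"delta_pos": [-2, 0, 0], "roll": 0, "jaw": 33},
    {"delta_pos": [-2, 0, 0], "roll": 0, "jaw": 33},
  ],
)

```text
time_s: 11.05
ee_pos: [458.0, 172.1, 9.4]
ee_rot: [-180.0, 0.0, 79.3]
force: [-0.5, 0.4, 0.6]
gripper_width: 30.2
gripper_force: 0.0
```

>>> arm_command(
  rows=[
    {"delta_pos": [-1, 0, 0], "roll": 0, "jaw": 33},
    {"delta_pos": [-2, 0, 0], "roll": 0, "jaw": 33},
    {"delta_pos": [-2, 0, 0], "roll": 0, "jaw": 33},
    {"delta_pos": [-2, 0, 0], "roll": 0, "jaw": 33},
  ],
)

```text
time_s: 11.38
ee_pos: [457.7, 170.2, 9.4]
ee_rot: [-180.0, 0.0, 79.3]
force: [-0.3, -0.6, 0.4]
gripper_width: 30.1
gripper_force: 0.0
```

```bash
python3 tl.py p2; python3 tilt.py
```

```text
[457.66297959 170.17074611   9.40146221] [-0.32541813 -0.63406074  0.38453407]
top 308 footframe y min -21.0 x of tip edge -32.3 -14.2 (array([-0.03516197, 25.5668335 ]), [96.57707214355469, 47.44841384887695], np.float32(33.41193))
[457.73346822 170.20933179   9.4191192 ] [ 0.62115738  1.32402646 -0.50393836]
(array([ 7.62474359e-03, -6.08404034e-03,  1.06562983e+02]), 1714, (array([480.64663696, -43.2506485 ]), [198.58761596679688, 162.9167938232422], np.float32(79.187485)))
(array([ 4.49997838e-03, -6.63734912e-03,  1.06435244e+02]), 1776, (array([481.3092041 , -43.74674225]), [198.50051879882812, 164.19046020507812], np.float32(79.072876)))Traceback (most recent call last):
  File "tl.py", line 10, in <module>
    v,u=np.nonzero(m);W=plane(f,np.c_[u,v],6)[:,:2]-foot;A=np.c_[W@bx,W@by];o=np.argsort(A[:,1])[:12]
                        ~~~~~^^^^^^^^^^^^^^^^
  File "h.py", line 11, in plane
    R,t=Rt(f,s); n=cv2.undistortPoints(np.float64(px).reshape(-1,1,2),K(f),np.float64(f["dist"])).reshape(-1,2)
                   ~~~~~~~~~~~~~~~~~~~^^^^^^^^^^^^^^^^^^^^^^^^^^^^^^^^^^^^^^^^^^^^^^^^^^^^^^^^^^^
cv2.error: OpenCV(4.12.0) /io/opencv/modules/calib3d/src/undistort.dispatch.cpp:347: error: (-215:Assertion failed) CV_IS_MAT(_src) && CV_IS_MAT(_dst) && (_src->rows == 1 || _src->cols == 1) && (_dst->rows == 1 || _dst->cols == 1) && _src->cols + _src->rows - 1 == _dst->rows + _dst->cols - 1 && (CV_MAT_TYPE(_src->type) == CV_32FC2 || CV_MAT_TYPE(_src->type) == CV_64FC2) && (CV_MAT_TYPE(_dst->type) == CV_32FC2 || CV_MAT_TYPE(_dst->type) == CV_64FC2) in function 'cvUndistortPointsInternal'
```

>>> arm_command(
  rows=[
    {"delta_pos": [-1, 0, 0], "roll": 0, "jaw": 33},
    {"delta_pos": [-2, 0, 0], "roll": 0, "jaw": 33},
    {"delta_pos": [-2, 0, 0], "roll": 0, "jaw": 33},
    {"delta_pos": [-2, 0, 0], "roll": 0, "jaw": 33},
  ],
)

```text
time_s: 11.87
ee_pos: [457.4, 168.2, 9.4]
ee_rot: [180.0, 0.0, 79.3]
force: [-0.6, -0.1, 0.3]
gripper_width: 29.8
gripper_force: 0.0
```

>>> arm_command(
  rows=[
    {"delta_pos": [-1, 0, 0], "roll": 0, "jaw": 33},
    {"delta_pos": [-2, 0, 0], "roll": 0, "jaw": 33},
    {"delta_pos": [-2, 0, 0], "roll": 0, "jaw": 33},
    {"delta_pos": [-2, 0, 0], "roll": 0, "jaw": 33},
  ],
)

```text
time_s: 12.2
ee_pos: [457.0, 166.2, 9.4]
ee_rot: [-180.0, 0.0, 79.3]
force: [0.6, -0.3, 0.3]
gripper_width: 30.0
gripper_force: 0.0
```

>>> arm_command(
  rows=[
    {"delta_pos": [-1, 0, 0], "roll": 0, "jaw": 33},
    {"delta_pos": [-2, 0, 0], "roll": 0, "jaw": 33},
    {"delta_pos": [-2, 0, 0], "roll": 0, "jaw": 33},
    {"delta_pos": [-2, 0, 0], "roll": 0, "jaw": 33},
  ],
)

```text
time_s: 12.53
ee_pos: [456.6, 164.2, 9.4]
ee_rot: [-180.0, 0.0, 79.3]
force: [1.2, -0.8, 0.4]
gripper_width: 30.1
gripper_force: 0.0
```

>>> arm_command(
  rows=[
    {"delta_pos": [-1, 0, 0], "roll": 0, "jaw": 33},
    {"delta_pos": [-2, 0, 0], "roll": 0, "jaw": 33},
    {"delta_pos": [-2, 0, 0], "roll": 0, "jaw": 33},
    {"delta_pos": [-2, 0, 0], "roll": 0, "jaw": 33},
  ],
)

```text
time_s: 12.87
ee_pos: [456.2, 162.3, 9.4]
ee_rot: [-180.0, 0.0, 79.3]
force: [-0.2, -0.1, -0.7]
gripper_width: 30.2
gripper_force: 0.0
```

>>> arm_command(
  rows=[
    {"delta_pos": [-1, 0, 0], "roll": 0, "jaw": 33},
    {"delta_pos": [-2, 0, 0], "roll": 0, "jaw": 33},
    {"delta_pos": [-2, 0, 0], "roll": 0, "jaw": 33},
    {"delta_pos": [-2, 0, 0], "roll": 0, "jaw": 33},
  ],
)

```text
time_s: 13.2
ee_pos: [456.0, 160.5, 9.4]
ee_rot: [180.0, -0.0, 79.3]
force: [0.3, 0.6, -1.2]
gripper_width: 30.1
gripper_force: 0.7
```

>>> arm_command(
  rows=[
    {"delta_pos": [-1, 0, 0], "roll": 0, "jaw": 33},
    {"delta_pos": [-2, 0, 0], "roll": 0, "jaw": 33},
    {"delta_pos": [-2, 0, 0], "roll": 0, "jaw": 33},
    {"delta_pos": [-2, 0, 0], "roll": 0, "jaw": 33},
  ],
)

```text
time_s: 13.53
ee_pos: [455.9, 158.9, 9.5]
ee_rot: [180.0, -0.0, 79.3]
force: [1.2, 5.1, -1.2]
gripper_width: 30.3
gripper_force: 2.3
```

```bash
python3 tilt.py|sed 2d
```

```text
[455.89059008 158.89439944   9.51021292] [ 1.23895245  5.05768017 -1.22783822]
(array([ 5.08885706e-03, -5.74868525e-03,  1.06463747e+02]), 1738, (array([487.67156982, -15.47154236]), [256.7844543457031, 163.69308471679688], np.float32(79.13963)))
```

Push force rises to 5 N, so the wedge bears on the foot. One last 1 mm, then I back off.

>>> arm_command(
  rows=[
    {"delta_pos": [-0.5, 0, 0], "roll": 0, "jaw": 33},
    {"delta_pos": [-1, 0, 0], "roll": 0, "jaw": 33},
    {"delta_pos": [-1, 0, 0], "roll": 0, "jaw": 33},
    {"delta_pos": [-1, 0, 0], "roll": 0, "jaw": 33},
  ],
)

```text
time_s: 13.92
ee_pos: [455.9, 158.2, 9.5]
ee_rot: [179.9, -0.1, 79.3]
force: [1.2, 6.1, -2.0]
gripper_width: 30.1
gripper_force: 3.0
```

>>> arm_command(
  rows=[
    {"delta_pos": [3, 0, 0], "roll": 0, "jaw": 33},
    {"delta_pos": [12, 0, 0], "roll": 0, "jaw": 33},
    {"delta_pos": [20, 0, 0], "roll": 0, "jaw": 33},
    {"delta_pos": [20, 0, -30], "roll": 0, "jaw": 33},
    {"delta_pos": [20, 0, -70], "roll": 0, "jaw": 0},
    {"delta_pos": [20, 0, -110], "roll": 0, "jaw": 0},
    {"delta_pos": [20, 0, -140], "roll": 0, "jaw": 0},
    {"delta_pos": [20, 0, -150], "roll": 0, "jaw": 0},
    {"delta_pos": [20, 0, -150], "roll": 0, "jaw": 0},
    {"delta_pos": [20, 0, -150], "roll": 0, "jaw": 0},
  ],
)

```text
time_s: 14.75
ee_pos: [458.5, 177.2, 158.8]
ee_rot: [-180.0, 0.0, 79.3]
force: [-0.2, -0.3, -0.6]
gripper_width: 0.4
gripper_force: 0.0
```

```bash
python3 tilt.py; sed -i 's/("top","scene")/("top",)/' tl.py; python3 tl.py p3
```

```text
[458.50868433 177.19577382 158.81715328] [-0.16972895 -0.32582195 -0.64608951]
(array([ 7.62474359e-03, -6.08404034e-03,  1.06562983e+02]), 1714, (array([480.64663696, -43.2506485 ]), [198.58761596679688, 162.9167938232422], np.float32(79.187485)))
(array([ 2.76989493e-03, -3.07546628e-03,  1.06679693e+02]), 1688, (array([481.38153076, -43.6296463 ]), [197.96900939941406, 164.7325439453125], np.float32(79.00243)))
[457.86589912 176.90580797 157.81466559] [-0.62847699 -0.01511983 -0.68031003]
top 376 footframe y min -32.8 x of tip edge -30.0 -17.0 (array([-2.07697105, 24.93610382]), [113.01946258544922, 52.867618560791016], np.float32(40.594784))
```

View pics/p3_top.png

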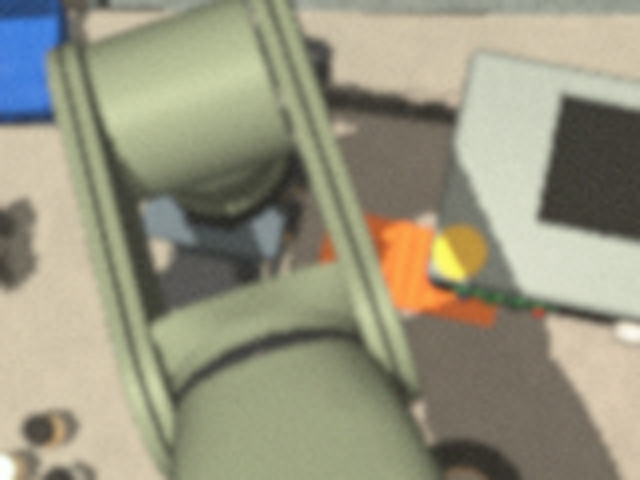

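The wedge sits under the box corner, its thin edge showing past the foot at (480,312). The box is in place and level, within 1 mm. Now over the bumper for the test press.

>>> arm_command(
  rows=[
    {"delta_pos": [-40, 1, 0], "roll": 0, "jaw": 0},
    {"delta_pos": [-80, 2, 0], "roll": 0, "jaw": 0},
    {"delta_pos": [-115, 2, 0], "roll": 0, "jaw": 0},
    {"delta_pos": [-132, 2.5, 0], "roll": 0, "jaw": 0},
    {"delta_pos": [-132, 2.5, 0], "roll": 0, "jaw": 0},
    {"delta_pos": [-132, 2.5, 20], "roll": 0, "jaw": 0},
    {"delta_pos": [-132, 2.5, 34], "roll": 0, "jaw": 0},
    {"delta_pos": [-132, 2.5, 38], "roll": 0, "jaw": 0},
    {"delta_pos": [-132, 2.5, 38], "roll": 0, "jaw": 0},
    {"delta_pos": [-132, 2.5, 38], "roll": 0, "jaw": 0},
    {"delta_pos": [-132, 2.5, 38], "roll": 0, "jaw": 0},
  ],
)

```text
time_s: 15.77
ee_pos: [437.5, 47.5, 121.7]
ee_rot: [180.0, -0.0, 79.3]
force: [0.0, -0.3, -0.4]
gripper_width: 0.1
gripper_force: 0.0
```

>>> arm_command(
  rows=[
    {"delta_pos": [0, 0, 1], "roll": 0, "jaw": 0},
    {"delta_pos": [0, 0, 2], "roll": 0, "jaw": 0},
    {"delta_pos": [0, 0, 3], "roll": 0, "jaw": 0},
    {"delta_pos": [0, 0, 4], "roll": 0, "jaw": 0},
    {"delta_pos": [0, 0, 5], "roll": 0, "jaw": 0},
    {"delta_pos": [0, 0, 6], "roll": 0, "jaw": 0},
    {"delta_pos": [0, 0, 6], "roll": 0, "jaw": 0},
    {"delta_pos": [0, 0, 6], "roll": 0, "jaw": 0},
  ],
)

```text
time_s: 16.43
ee_pos: [436.9, 47.0, 115.4]
ee_rot: [-180.0, 0.0, 79.3]
force: [-0.3, 0.6, 0.6]
gripper_width: 0.9
gripper_force: 0.0
```

>>> arm_command(
  rows=[
    {"delta_pos": [0, 0, 1], "roll": 0, "jaw": 0},
    {"delta_pos": [0, 0, 2], "roll": 0, "jaw": 0},
    {"delta_pos": [0, 0, 3], "roll": 0, "jaw": 0},
    {"delta_pos": [0, 0, 3], "roll": 0, "jaw": 0},
    {"delta_pos": [0, 0, 3], "roll": 0, "jaw": 0},
    {"delta_pos": [0, 0, 3], "roll": 0, "jaw": 0},
  ],
)

```text
time_s: 16.93
ee_pos: [437.0, 47.1, 112.8]
ee_rot: [180.0, -0.0, 79.3]
force: [-1.2, 0.2, 5.6]
gripper_width: 0.6
gripper_force: 2.7
```

Firm contact at 112.8 mm. Pressing a little more for margin.

>>> arm_command(
  rows=[
    {"delta_pos": [0, 0, 0.7], "roll": 0, "jaw": 0},
    {"delta_pos": [0, 0, 1.3], "roll": 0, "jaw": 0},
    {"delta_pos": [0, 0, 1.3], "roll": 0, "jaw": 0},
    {"delta_pos": [0, 0, 1.3], "roll": 0, "jaw": 0},
    {"delta_pos": [0, 0, 1.3], "roll": 0, "jaw": 0},
    {"delta_pos": [0, 0, 1.3], "roll": 0, "jaw": 0},
  ],
)

```text
time_s: 17.43
ee_pos: [437.0, 47.1, 112.6]
ee_rot: [180.0, -0.0, 79.3]
force: [-4.4, -0.5, 15.8]
gripper_width: 0.4
gripper_force: 7.5
```

```bash
python3 tilt.py; python3 tl.py
```

```text
[437.00320992  47.13877178 112.64946853] [-4.41406447 -0.47332699 15.83716401]
(array([ 7.62474359e-03, -6.08404034e-03,  1.06562983e+02]), 1714, (array([480.64663696, -43.2506485 ]), [198.58761596679688, 162.9167938232422], np.float32(79.187485)))
(array([ 9.04917035e-03, -3.53131511e-03,  1.06469990e+02]), 794, (array([481.34024048, -44.65194702]), [197.56785583496094, 163.8961639404297], np.float32(79.84968)))
[437.01677937  47.14622324 112.65519308] [-3.97496357  0.46650954 14.17056051]
top 168 footframe y min 69.0 x of tip edge -29.8 8.2 (array([15.04602051, 86.66755676]), [61.03227996826172, 25.902034759521484], np.float32(1.053191))
```

The 15 N press gives only 0.2 mm, the box is level and unmoved, and the wedge's back edge is about 100 mm out, so its tip is about 30 mm past the foot. Handing in.

```bash
python3 -c "
from workcell import env
print(env.job_done())"
```

```text
the job is handed in; nothing more can be done
None
```

The job is handed in; no verdict came back, but the box measured level and unmoved with the wedge under the short foot, and a firm press of about 15 N still held on the yellow bumper.

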